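# Take the waxed spool out of the drying box

### The arm

A 6-joint arm with a two-finger parallel gripper is mounted at the origin on a cart in front of the work surface, level with it; the furniture and walls round the work are solid. World frame = base frame: x ahead of the robot, y to its left, z up, the work surface at z = 0. Lengths are in m, angles in rad, forces in N, time in s.
With the tool pointing down it reaches from about 0.425 to 0.95 m from the base axis. Payload 3.5 kg.
Tool frame: the origin (TCP) lies between the finger pads; the fingertips stand 19 mm ahead of it and the grasp point (between the pads) is the TCP (ctrl.nose_length is the distance from the TCP to the fingertips, in m); z points along the fingers, y is the line along which they close (so a half turn about z gives the same grasp; the last joint's range is limited). The gripper opens to 85 mm and grips with 20 to 120 N. Pads are 22 mm wide; open, the fingers measure 114 mm over their backs; the gripper's body (76 mm by 85 mm) begins 54 mm behind the grasp point. The pads swing forward as they close: fully open they stand 13 mm farther back than shut.
Start: joints at [1.029, 0.286, 1.577, -0, 1.279, -0.15], TCP at [0.258, 0.624, 0.25] pointing down, gripper open.
Joint ranges: [-2.77, 2.77], [-0.9, 2.22], [0.21, 2.48], [-1.53, 4.67], [0.24, 2.81], [-2.84, 2.84]. Speed limits (rad/s): [2.79, 2.79, 3.14, 3.14, 3.14, 3.14].

### API

Orientations are given as a unit quaternion [x, y, z, w].
In Python, from plant import ctrl gives the robot as it stands.
- The arm moves only by the tool apply_moves, never from a script. Its argument "series" is a list of rows, each a list of 6 numbers: the shift along the world's x, y, z scaled (see below), then the turn, a rotation vector about the world's x, y, z scaled (see below). A call has 1 to 20 rows; each row is the pose to reach, as a shift and turn from the pose commanded when the call began; what a row does not reach only later rows make up. The controller multiplies each number of a shift by 0.8 m and each number of a turn by 45 degrees. A row lasts 1/8 s, in which the tool goes at most 62.5 mm and 10.7 degrees, less where a joint would pass 70% of its speed; a pose out of reach is approached as far as the arm can. A call with a number of a shift or a turn outside -1 to 1 is refused whole. A call with a gripper value outside its range is refused whole. "jaw" is the opening, from 0 (shut) to 1 (fully open), set as the call begins (left out, the last holds). The fingers move at their own pace and stop on an object; "squeeze" is the grip in N (left out, the last holds). Time passes only in rows, so rows that repeat a pose let the fingers close. It gives the time, the measured TCP pose, the force, the opening and the grip force at its end, in the units of the state.
- ctrl.get_state(): the state, without advancing time (a new reading comes with each control period).
- ctrl.read_camera(name): name is "side" or "top" or "wrist"; returns the picture (384x512x3 uint8, red, green, blue); there is no depth.
- ctrl.get_calibration(name): a dict with "fx", "fy", "cx", "cy" (pixels), "xyz" and "orientation" of the camera in the world; the wrist camera has in their place "hand_eye" (4x4, takes a point from camera to tool coordinates, whose origin is the TCP and whose axes are the flange's). Camera axes: x right, y up, looking along -z (the intrinsics and any distortion apply to the point x, -y, -z); pixel columns grow to the right and rows downward; lengths in m; the calibration is good to about 2 mm. A picture is of the moment at which its call begins: read the wrist's pose just before it. get_calibration takes no time and is no camera call.
- ctrl.sign_off(): hands the job in; it is judged then, once.
Trained networks look in the newest picture that a camera, given by its name, has taken for a name from the list of things; names that differ only in an ending like _2 or _b are one class to them, and where a whole thing is asked for, a point or a joint stands for the part that bears it (a point fixed in the world has none). Each returns a list of dicts, best first, with "p" (0 to 1); they miss things now and then, are a little off and sometimes report something else, mostly with a low value. They report only what shows in the picture. A call takes as long as a camera call. They do not tell look-alikes from the thing itself.
- ctrl.boxes_of(thing, camera): "xy" ([column, row] as shares, 0 to 1, of the picture: columns of its width, rows of its height, amid what is visible of it).
- ctrl.silhouettes(thing, camera): "pixels" (384x512 bool, what is visible of it) and "xy" ([column, row] as shares, 0 to 1, of the picture: columns of its width, rows of its height, amid what is visible of it).
The state is a dict: "time": time; "qpos": joint angles; "dq": joint speeds; "joint_efforts": joint torques, N m; "eef_pos": TCP position; "tcp_rot": TCP orientation; "contact_force": force on the tool from outside, world axes, zero at the start; "wrist_torque": the same for the moment, N m; "opening": opening from 0.0 (shut) to 1.0 (fully open); "finger_force": force on a finger pad.
Only numpy, scipy, OpenCV 4.12 (cv2) and the standard library are available. Lean on these libraries where they do the work, as an engineer would, in place of code of your own. Each camera call takes 0.05 s, during which the arm holds its last target. There are 200 camera calls.

### The job

Reach down through the round port above the thread spool in the top of the clear-walled drying box and lift the spool off its pedestal, without knocking against the box. Then stand the spool upright at the middle of the white slab and let go of it; set it down, do not drop it. Leave the rubber heel where it lies on the other pedestal.

Things in the scene. Friction and masses are not known exactly. Their poses are not given: they have to be found in the camera images.
- spool_centre (a point): Centre (half-way up, 27 mm above its foot) of the loose spool of waxed thread: black end discs 43 mm across, 6 mm thick, pale thread 36 mm across between them, 54 mm high, about 0.06 kg; z is its axis, up. It stands upright on one pedestal in the box, up to 8 mm off centre in x and y, its upper end 8 mm below the box's top face.
- drying_box: Fixed drying box, 190 (x) x 370 (y) x 140 (z) mm, clear walls, 8 mm aluminium top plate. Origin: centre of its underside on the bench. Two open round ports in the top, 150 mm across, black-edged (bead 2 mm proud), centred at x = 0, y = +90 and -90 mm. A fixed pedestal under each centre: round table 70 mm across, top at z = 78 mm. One holds the spool, the other the heel.
- heel: Loose flat black rubber boot heel, 71 x 68 x 9 mm, lying on the other pedestal in the box; origin at the centre of its underside. To be left there.
- slab_top (a point): Centre of the top face of the fixed white slab, 90 (x) x 120 (y) x 14 (z) mm, lying flat on the bench outside the box to the robot's right; top face at z = 14 mm.
There are look-alikes about, which are no part of the job. Leave any purple look-alike of the part that bears spool_centre alone.

How it is judged:
On the way:
1. the spool is lifted out through the port, its underside above the box top (height (world z) of spool_centre above 0.175 m), for 0.1 s.
At the end, for the whole second after the job is handed in: The spool stands upright (within 10 degrees) and at rest on the white slab, its axis within 20 mm of the slab's centre, its underside on the slab (within 5 mm); the rubber heel lies within 15 mm of where it was (horizontal distance between spool_centre and slab_top below 0.02 m and z of spool_centre in the frame of slab_top between 0.022 and 0.032 m and angle between spool_centre's own z axis and vertical below 0.17 rad and linear speed of spool below 0.02 m/s and distance of heel from where it was at the start of the episode below 0.015 m); the robot touches nothing.
It fails at once if the robot knocks against the drying box with more than 15 N (contact force between any of the arm, the fingers and drying_box above 15 N).
It fails at once if the rubber heel is shifted by more than 15 mm (distance of heel from where it was at the start of the episode above 0.015 m).
It fails at once if the spool is dropped over the slab from more than about 15 mm (horizontal distance between spool_centre and slab_top below 0.08 m and z of spool_centre in the frame of slab_top above 0.039 m and contact force between the fingers and spool below 0.05 N and linear speed of spool above 0.2 m/s).
It also fails if it takes over 40 s, if anything falls off the work surface, if the arm or the gripper's body presses on something with over 40 N, if the wrist force passes 120 N, or if a joint passes its speed limit or range.

## Working session

There is one attempt and no reset: what is moved stays moved. The work goes in short steps, Python scripts to look and compute and a tool call to move; the robot and the scene stay as the last step left them, time stands still between calls to the robot, and variables do not carry over. Pictures are saved under pics/ and viewed, at most 10 in all, crops included, and the job is handed in when it is done.

Besides the shell and the picture viewer there is one more tool, called after ">>>" as a command line: name --pt "numbers of a row" for each row, then --argument value for the rest. apply_moves: Moves the arm, as the interface text tells. Shifts and turns lie within -1 to 1; 1 stands for 0.8 m of shift or 45 degrees of turn. Its arguments: {"type":"object","properties":{"series":{"type":"array"},"jaw":{"type":"number"},"squeeze":{"type":"number"}},"required":["series"]}

```bash
mkdir -p pics; ls
cat > h.py <<'E'
import numpy as np, cv2
from scipy.spatial.transform import Rotation as R
from plant import ctrl
def cam(name):
    c=ctrl.get_calibration(name)
    if 'hand_eye' in c:
        s=ctrl.get_state(); T=np.eye(4); T[:3,:3]=R.from_quat(s['tcp_rot']).as_matrix(); T[:3,3]=s['eef_pos']
        M=T@np.array(c['hand_eye']); return c,M[:3,:3],M[:3,3]
    return c,R.from_quat(c['orientation']).as_matrix(),np.array(c['xyz'])
def ray(cm,u,v):
    c,Rm,t=cm
    d=Rm@np.array([(u-c['cx'])/c['fx'],-(v-c['cy'])/c['fy'],-1]); return t,d
def onz(cm,u,v,z):
    t,d=ray(cm,u,v); return t+d*(z-t[2])/d[2]
def proj(cm,p):
    c,Rm,t=cm; q=Rm.T@(np.array(p)-t); return np.array([c['cx']+c['fx']*q[0]/-q[2], c['cy']+c['fy']*q[1]/q[2]])
E
python3 - <<'E'
from h import *
print(ctrl.get_state())
ims=[]
for n in ['top','side','wrist']:
    cm=cam(n); im=ctrl.read_camera(n); cv2.imwrite(f'pics/{n}0.png',im[:,:,::-1]); ims.append(im)
    print(n,ctrl.get_calibration(n))
    for th in ['spool_centre','drying_box','heel','slab_top']:
        try:
            for d in ctrl.boxes_of(th,n)[:4]:
                u,v=d['xy'][0]*512,d['xy'][1]*384
                print(th,round(d['p'],2),round(u),round(v),[onz(cm,u,v,z).round(3)[:2] for z in (.014,.132)])
        except Exception as e: print(th,e)
E
```

```text
pics
{'time': 0.0, 'qpos': array([ 1.02902839e+00,  2.87160013e-01,  1.57821547e+00, -1.77856830e-05,
        1.27859059e+00, -1.49964062e-01]), 'dq': array([-0.00090892, -0.00111497,  0.000923  ,  0.00118591, -0.00167117,
       -0.00070352]), 'joint_efforts': array([ 3.61503025e-04, -4.05988276e+01, -2.92630792e+01, -1.56415495e-04,
        5.80530395e-03,  4.38409586e-06]), 'eef_pos': array([0.25737981, 0.62332533, 0.24893007]), 'tcp_rot': array([ 1.94648640e-01,  9.80872315e-01, -1.11932142e-03, -3.94299567e-04]), 'contact_force': array([-0.40474951,  0.71206154,  0.52399781]), 'wrist_torque': array([ 0.00328788,  0.00075897, -0.0263142 ]), 'finger_force': 0.0, 'opening': 1.00092266331103}
top {'fx': 389.9451314889944, 'fy': 389.9451314889944, 'cx': 250.8516171941906, 'cy': 191.66490633886818, 'xyz': array([0.33226146, 0.00406106, 1.32751854]), 'orientation': array([ 0.04255087, -0.04232683, -0.70521904,  0.7064446 ])}
spool_centre 0.73 138 225 [array([0.376, 0.384]), array([0.372, 0.35 ])]
spool_centre 0.53 190 184 [array([0.518, 0.212]), array([0.501, 0.193])]
drying_box 0.56 2
[... 617 characters left out ...]
79]), array([0.482, 0.235])]
heel 0.66 263 201 [array([ 0.506, -0.103]), array([0.496, 0.081])]
slab_top 0.7 286 171 [array([ 0.431, -0.342]), array([ 0.432, -0.121])]
wrist {'fx': 314.4342557389515, 'fy': 314.4342557389515, 'cx': 252.35155356354625, 'cy': 188.90552402870867, 'hand_eye': array([[-1.64037681e-04,  9.63842953e-01,  2.66470891e-01,
         6.66883280e-02],
       [ 9.99999117e-01,  5.09534486e-04, -1.22742746e-03,
        -2.88896695e-05],
       [-1.31882341e-03,  2.66470455e-01, -9.63842185e-01,
        -1.23596153e-01],
       [ 0.00000000e+00,  0.00000000e+00,  0.00000000e+00,
         1.00000000e+00]])}
drying_box 0.73 66 372 [array([0.435, 0.266]), array([0.357, 0.392])]
```

View pics/top0.png

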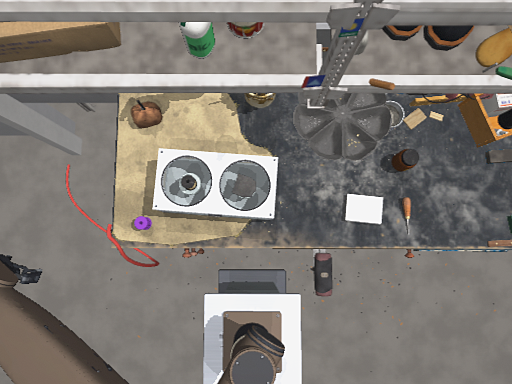

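View pics/side0.png

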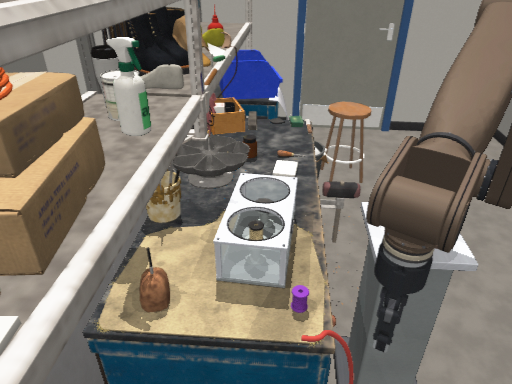

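The top view shows the white box at columns 155–278. The spool is in the left port at about (190,184), the heel is in the right port at (245,186), the slab is at (364,209), and the purple look-alike is at (141,223). The side view agrees: the spool is in the near port at (257,232). The spool's position of about (0.50, 0.19) and the slab's of about (0.434, -0.376) are plausible, so I'm moving above the spool.

>>> apply_moves --pt "0.03 -0.05 0.02 0 0 0" --pt "0.08 -0.12 0.05 0 0 0" --pt "0.12 -0.19 0.07 0 0 0" --pt "0.15 -0.26 0.07 0 0 0" --pt "0.19 -0.33 0.07 0 0 0" --pt "0.23 -0.4 0.07 0 0 0" --pt "0.26 -0.46 0.07 0 0 0" --pt "0.29 -0.51 0.07 0 0 0" --pt "0.304 -0.54 0.07 0 0 0" --pt "0.304 -0.54 0.07 0 0 0" --pt "0.304 -0.54 0.07 0 0 0" --jaw 0.75

```text
time: 2.12
eef_pos: [0.5006, 0.1924, 0.3064]
tcp_rot: [0.195, 0.981, 0.0, -0.0]
contact_force: [0.3, -0.0, 0.3]
opening: 0.749
finger_force: 0.0
```

Run:
```python
from h import *
s=ctrl.get_state();print(s['time'],s['eef_pos'],s['tcp_rot'],s['opening'],s['qpos'].round(2),s['contact_force'])
cm=cam('wrist'); im=ctrl.read_camera('wrist'); cv2.imwrite('pics/w1.png',im[:,:,::-1])
vis=im[:,:,::-1].copy()
for d in ctrl.silhouettes('spool_centre','wrist')[:3]:
    m=d['pixels']; ys,xs=np.nonzero(m); u,v=d['xy'][0]*512,d['xy'][1]*384
    print(d['p'],u,v,xs.min(),xs.max(),ys.min(),ys.max(),onz(cm,u,v,.132),onz(cm,u,v,.105))
    vis[m^cv2.erode(m.astype(np.uint8),np.ones((3,3))).astype(bool)]=(0,0,255)
cv2.imwrite('pics/w1v.png',vis)
t=cam('top'); imt=ctrl.read_camera('top')
d=ctrl.silhouettes('slab_top','top')[0]; m=d['pixels'].astype(np.uint8)
c=max(cv2.findContours(m,0,1)[0],key=cv2.contourArea); r=cv2.minAreaRect(c)
print('slab top',d['p'],r,onz(t,*r[0],.014),[onz(t,*p,.014).round(3)[:2] for p in cv2.boxPoints(r)])
```

```text
2.125 [0.50060658 0.19241812 0.30638478] [ 1.94515832e-01  9.80899344e-01  2.33730970e-04 -1.16742519e-04] 0.7493644744451339 [ 0.18 -0.06  1.85  0.    1.35 -1.  ] [ 0.31291056 -0.01891926  0.27292002]
0.75 351.1808 12.787200000000002 328 377 0 30 [0.40353364 0.32406745 0.132     ] [0.40032293 0.33369768 0.105     ]
0.59 261.6832 177.216 242 285 148 199 [0.50778352 0.19974012 0.132     ] [0.51401818 0.1981059  0.105     ]
slab top 0.96 ((362.5586242675781, 208.29656982421875), (36.8721923828125, 26.408462524414062), 4.763641834259033) [ 0.4348925 -0.3725295  0.014    ] [array([ 0.396, -0.306]), array([ 0.485, -0.316]), array([ 0.474, -0.44 ]), array([ 0.386, -0.429])]
```

View pics/w1v.png

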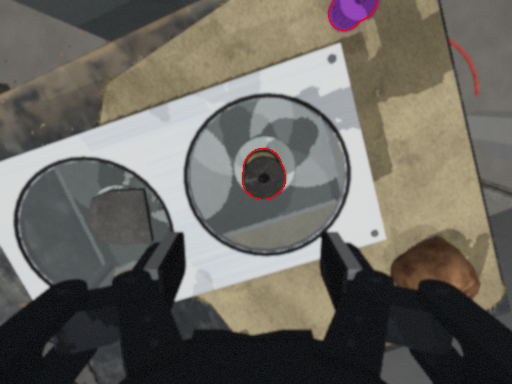

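The wrist view shows the spool's black top disc with its hole at about (264,178), inside the port (columns 185–350, rows 94–254). I'll work out both centres and do an ellipse-based check.

Run:
```python
from h import *
cm=cam('wrist'); im=cv2.imread('pics/w1.png')
g=im.max(2)
print('hole',onz(cm,264,178,.132),'port',onz(cm,267.5,174,.142))
m=np.zeros(g.shape,np.uint8); m[140:210,235:295]=(g<75)[140:210,235:295]
c=max(cv2.findContours(m,0,1)[0],key=cv2.contourArea); e=cv2.fitEllipse(cv2.convexHull(c)); print(e,onz(cm,*e[0],.132))
# port fit by projected circle edges: print extremes
for p in [(185,174),(350,172),(267,94),(267,254)]: print(onz(cm,*p,.142).round(4))
```

```text
hole [0.50922922 0.20194684 0.132     ] port [0.50453293 0.20695941 0.142     ]
((263.1463317871094, 174.64840698242188), (42.17289733886719, 51.06861114501953), 175.80816650390625) [0.50580765 0.20242196 0.132     ]
[0.4751 0.1354 0.142 ]
[0.5322 0.2791 0.142 ]
[0.4376 0.233  0.142 ]
[0.5811 0.1761 0.142 ]
```

>>> apply_moves --pt "0.005 0.006 -0.03 0 0 0" --pt "0.0106 0.0119 -0.06 0 0 0" --pt "0.0106 0.0119 -0.083 0 0 0" --pt "0.0106 0.0119 -0.083 0 0 0" --pt "0.0106 0.0119 -0.083 0 0 0"

```text
time: 2.95
eef_pos: [0.5097, 0.2015, 0.2409]
tcp_rot: [0.195, 0.981, 0.0, 0.001]
contact_force: [0.3, 0.3, 0.7]
opening: 0.751
finger_force: 0.0
```

Run:
```python
from h import *
s=ctrl.get_state();print(s['time'],s['eef_pos'])
cm=cam('wrist'); im=ctrl.read_camera('wrist')[:,:,::-1].copy()
vis=im.copy()
for d in ctrl.silhouettes('spool_centre','wrist')[:2]:
    m=d['pixels'].astype(np.uint8); ys,xs=np.nonzero(m); print(d['p'],xs.min(),xs.max(),ys.min(),ys.max())
def circ(x,y,z,r,col):
    P=np.array([proj(cm,[x+r*np.cos(a),y+r*np.sin(a),z]) for a in np.linspace(0,6.28,90)])
    cv2.polylines(vis,[np.round(P).astype(np.int32)],True,col,1)
circ(.509,.202,.132,.0215,(0,0,255)); circ(.507,.206,.142,.075,(0,255,0)); circ(.509,.202,.084,.0215,(255,0,0))
circ(s['eef_pos'][0],s['eef_pos'][1],.132,.003,(0,255,255))
cv2.imwrite('pics/w2.png',im); cv2.imwrite('pics/w2v.png',vis)
t=cam('top'); imt=ctrl.read_camera('top'); cv2.imwrite('pics/t2.png',imt[:,:,::-1])
for p in [(.509,.202,.132),(.501,.193,.132)]: print(proj(t,p))
```

```text
2.95 [0.50972639 0.20153654 0.24088572]
0.76 224 279 153 216
0.69 335 370 0 11
[187.14699918 181.1566089 ]
[189.99883032 183.71870876]
```

View pics/w2v.png

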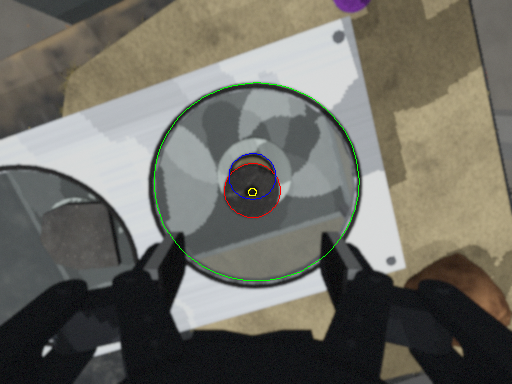

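The red circle, my estimate of the spool's top disc, coincides with the disc at (252,191). The green circle fits the port to about 2 mm. I'm descending, then gripping.

>>> apply_moves --pt "0 0 -0.02 0 0 0" --pt "0 0 -0.045 0 0 0" --pt "0 0 -0.07 0 0 0" --pt "0 0 -0.09 0 0 0" --pt "0 0 -0.11 0 0 0" --pt "0 0 -0.13 0 0 0" --pt "0 0 -0.145 0 0 0" --pt "0 0 -0.157 0 0 0" --pt "0 0 -0.166 0 0 0" --pt "0 0 -0.166 0 0 0" --pt "0 0 -0.166 0 0 0"

```text
time: 4.47
eef_pos: [0.5098, 0.2015, 0.1076]
tcp_rot: [0.195, 0.981, 0.0, 0.0]
contact_force: [0.5, -0.2, -0.0]
opening: 0.751
finger_force: 0.0
```

>>> apply_moves --pt "0 0 0 0 0 0" --pt "0 0 0 0 0 0" --pt "0 0 0 0 0 0" --pt "0 0 0 0 0 0" --pt "0 0 0 0 0 0" --pt "0 0 0 0 0 0" --pt "0 0 0 0 0 0" --pt "0 0 0 0 0 0" --jaw 0 --squeeze 30

```text
time: 5.48
eef_pos: [0.5099, 0.2014, 0.1078]
tcp_rot: [0.195, 0.981, 0.0, 0.001]
contact_force: [-0.6, -0.2, 5.9]
opening: 0.436
finger_force: 28.2
```

Opening 0.436 is 37 mm, so the fingers are on the thread. I'm lifting slowly.

>>> apply_moves --pt "0 0 0.01 0 0 0" --pt "0 0 0.025 0 0 0" --pt "0 0 0.045 0 0 0" --pt "0 0 0.07 0 0 0" --pt "0 0 0.095 0 0 0" --pt "0 0 0.12 0 0 0" --pt "0 0 0.145 0 0 0" --pt "0 0 0.165 0 0 0" --pt "0 0 0.18 0 0 0" --pt "0 0 0.18 0 0 0" --pt "0 0 0.18 0 0 0"

```text
time: 6.85
eef_pos: [0.509, 0.2013, 0.2503]
tcp_rot: [0.195, 0.981, -0.0, -0.001]
contact_force: [-0.0, -0.6, -1.3]
opening: 0.439
finger_force: 29.0
```

Run:
```python
from h import *
s=ctrl.get_state();print(s['time'],s['eef_pos'],s['opening'],s['finger_force'],s['contact_force'])
a=ctrl.read_camera('wrist')[:,:,::-1]; b=ctrl.read_camera('side')[:,:,::-1]
cv2.imwrite('pics/lift.png',np.hstack([a[:,:400],cv2.resize(b[130:320,180:380],(400,384))]))
```

```text
6.85 [0.50897107 0.20127343 0.25028038] 0.43861920703919527 29.035242699610535 [-0.03634596 -0.6245666  -1.28841607]
```

View pics/lift.png

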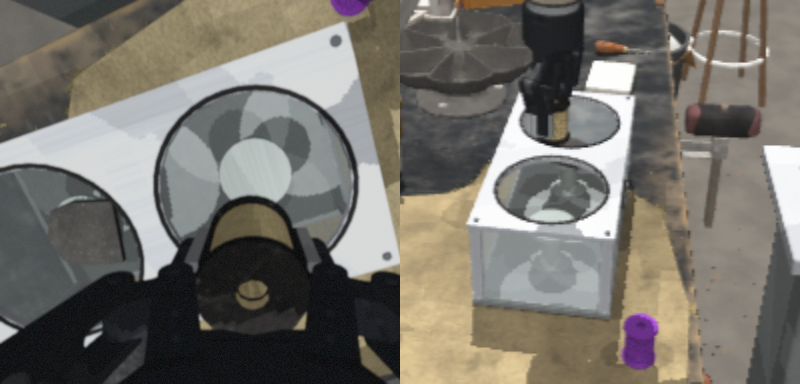

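The spool is out and held, and the heel hasn't moved. Carrying it to the slab.

>>> apply_moves --pt "-0.002 -0.015 0 0 0 0" --pt "-0.006 -0.045 0 0 0 0" --pt "-0.012 -0.09 0 0 0 0" --pt "-0.018 -0.14 0 0 0 0" --pt "-0.025 -0.195 0 0 0 0" --pt "-0.032 -0.25 0 0 0 0" --pt "-0.039 -0.305 0 0 0 0" --pt "-0.046 -0.36 0 0 0 0" --pt "-0.054 -0.415 0 0 0 0" --pt "-0.061 -0.47 0 0 0 0" --pt "-0.068 -0.525 0 0 0 0" --pt "-0.075 -0.58 0 0 0 0" --pt "-0.081 -0.63 -0.02 0 0 0" --pt "-0.087 -0.67 -0.05 0 0 0" --pt "-0.091 -0.7 -0.08 0 0 0" --pt "-0.0925 -0.715 -0.11 0 0 0" --pt "-0.0925 -0.718 -0.125 0 0 0" --pt "-0.0925 -0.718 -0.125 0 0 0" --pt "-0.0925 -0.718 -0.125 0 0 0"

```text
time: 9.32
eef_pos: [0.4359, -0.373, 0.1522]
tcp_rot: [0.194, 0.981, -0.001, 0.001]
contact_force: [0.2, 0.4, -0.4]
opening: 0.436
finger_force: 29.1
```

Run:
```python
from h import *
s=ctrl.get_state();print(s['time'],s['eef_pos'],s['opening'],s['finger_force'],s['qpos'].round(2))
p=np.array(s['eef_pos'])
def draw(n):
    cm=cam(n); im=ctrl.read_camera(n)[:,:,::-1].copy()
    def circ(x,y,z,r,col):
        P=np.array([proj(cm,[x+r*np.cos(a),y+r*np.sin(a),z]) for a in np.linspace(0,6.28,90)])
        cv2.polylines(im,[np.round(P).astype(np.int32)],True,col,1)
    z=p[2]-.003
    circ(p[0],p[1],z+.027,.0215,(0,0,255)); circ(p[0],p[1],z-.027,.0215,(255,0,0)); circ(.435,-.373,.014,.02,(0,255,0))
    for d in ctrl.silhouettes('slab_top',n)[:1]:
        m=d['pixels'].astype(np.uint8); c=max(cv2.findContours(m,0,1)[0],key=cv2.contourArea); r=cv2.minAreaRect(c)
        print(n,d['p'],r,onz(cm,*r[0],.014))
    return im
w=draw('wrist'); b=draw('side')
cv2.imwrite('pics/pl.png',np.hstack([w[:,50:450],cv2.resize(b[90:250,220:380],(400,384))]))
```

```text
9.325 [ 0.43586588 -0.37303012  0.15223867] 0.4363737570343075 29.092468891467433 [-0.88  0.17  1.91  0.    1.06 -2.06]
wrist 0.6 ((246.3115234375, 179.14230346679688), (104.10677337646484, 143.66209411621094), 74.74488067626953) [ 0.43140419 -0.37656796  0.014     ]
side 0.53 ((285.1615905761719, 167.78822326660156), (23.5251407623291, 16.9830379486084), 7.594643592834473) [ 0.43395037 -0.37009999  0.014     ]
```

View pics/pl.png

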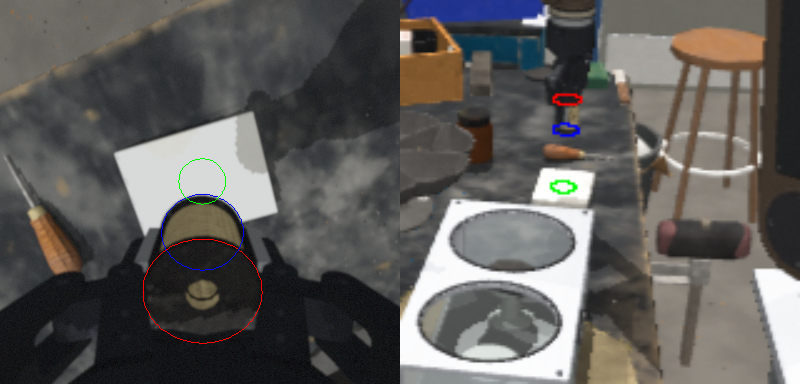

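The overlays match the held spool, which is upright. Three slab estimates agree within a few mm. Lowering to about 4 mm above the slab.

>>> apply_moves --pt "0 -0.002 -0.02 0 0 0" --pt "-0.001 -0.003 -0.045 0 0 0" --pt "-0.001 -0.003 -0.07 0 0 0" --pt "-0.001 -0.003 -0.095 0 0 0" --pt "-0.001 -0.003 -0.115 0 0 0" --pt "-0.001 -0.003 -0.125 0 0 0" --pt "-0.001 -0.003 -0.13 0 0 0" --pt "-0.001 -0.003 -0.13 0 0 0" --pt "-0.001 -0.003 -0.13 0 0 0"

```text
time: 10.65
eef_pos: [0.435, -0.3759, 0.0479]
tcp_rot: [0.195, 0.981, -0.0, 0.001]
contact_force: [0.1, -1.0, -0.3]
opening: 0.436
finger_force: 29.1
```

>>> apply_moves --pt "0 0 -0.001 0 0 0" --pt "0 0 -0.002 0 0 0" --pt "0 0 -0.003 0 0 0" --pt "0 0 -0.003 0 0 0"

```text
time: 11.15
eef_pos: [0.4345, -0.3753, 0.0446]
tcp_rot: [0.195, 0.981, 0.0, -0.0]
contact_force: [-0.3, 0.8, -1.2]
opening: 0.437
finger_force: 29.1
```

>>> apply_moves --pt "0 0 -0.001 0 0 0" --pt "0 0 -0.0015 0 0 0" --pt "0 0 -0.0015 0 0 0"

```text
time: 11.52
eef_pos: [0.4348, -0.3756, 0.0439]
tcp_rot: [0.195, 0.981, -0.0, 0.0]
contact_force: [-1.4, 0.2, 1.6]
opening: 0.437
finger_force: 28.8
```

>>> apply_moves --pt "0 0 -0.001 0 0 0" --pt "0 0 -0.001 0 0 0" --pt "0 0 -0.001 0 0 0"

```text
time: 11.9
eef_pos: [0.435, -0.3758, 0.0438]
tcp_rot: [0.195, 0.981, -0.0, 0.0]
contact_force: [-1.3, 1.3, 6.1]
opening: 0.436
finger_force: 28.3
```

The spool is on the slab: the upward force is 6 N and z is as predicted. Opening and checking.

>>> apply_moves --pt "0 0 0.0005 0 0 0" --pt "0 0 0.0005 0 0 0" --pt "0 0 0.0005 0 0 0" --pt "0 0 0.0005 0 0 0" --pt "0 0 0.0005 0 0 0" --pt "0 0 0.0005 0 0 0" --jaw 0.85

```text
time: 12.65
eef_pos: [0.4346, -0.3754, 0.0431]
tcp_rot: [0.195, 0.981, 0.0, -0.0]
contact_force: [-0.4, 0.4, -0.3]
opening: 0.851
finger_force: 0.0
```

>>> apply_moves --pt "0 0 0.01 0 0 0" --pt "0 0 0.03 0 0 0" --pt "0 0 0.06 0 0 0" --pt "0 0 0.09 0 0 0" --pt "0 0 0.13 0 0 0" --pt "0 0 0.17 0 0 0" --pt "0 0 0.2 0 0 0" --pt "0 0 0.2 0 0 0" --pt "0 0 0.2 0 0 0"

```text
time: 13.78
eef_pos: [0.4343, -0.3751, 0.2027]
tcp_rot: [0.195, 0.981, 0.0, -0.0]
contact_force: [1.4, -0.5, -0.3]
opening: 0.847
finger_force: 0.0
```

Run:
```python
from h import *
s=ctrl.get_state();print(s['time'],s['eef_pos'],s['opening'],s['finger_force'])
def draw(n):
    cm=cam(n); im=ctrl.read_camera(n)[:,:,::-1].copy()
    for z,r,col in ((.068,.0215,(0,0,255)),(.014,.0215,(255,0,0))):
        P=np.array([proj(cm,[.435+r*np.cos(a),-.3755+r*np.sin(a),z]) for a in np.linspace(0,6.28,90)])
        cv2.polylines(im,[np.round(P).astype(np.int32)],True,col,1)
    return im
w=draw('wrist'); b=draw('side')
cv2.imwrite('pics/end.png',np.hstack([w[:,50:450],cv2.resize(b[90:250,220:380],(400,384))]))
```

```text
13.775 [ 0.43426556 -0.37505953  0.20265955] 0.8471141819989195 0.0
```

View pics/end.png

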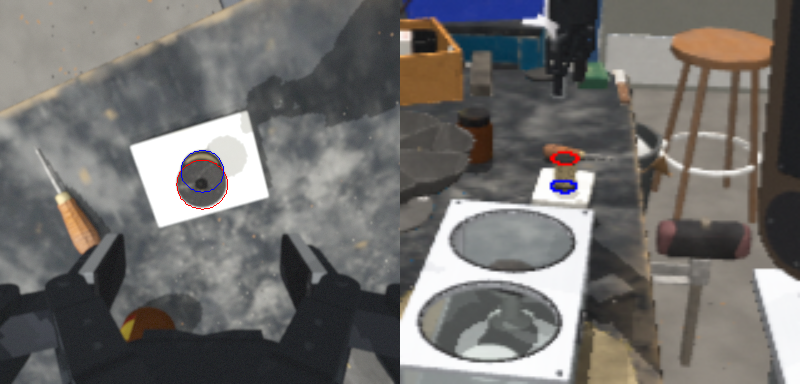

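The spool stands upright: its foot is at about (203,172) and the slab's centre at about (199,169), so it is within a few mm of centre. The gripper is clear.

```bash
python3 -c "
from plant import ctrl
print(ctrl.sign_off())"
```

```text
the job is handed in; nothing more can be done
None
```

The job is handed in: the spool was lifted out through the port and stands upright within a few mm of the slab's centre, the gripper is clear, and the heel was left on its pedestal; the hand-in returned no verdict.

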